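# Take the broad scraper off the tool rack and stand it in the caddy

### The job

Lift the scraper with the broad blade off its hook on the tool rack and stand it, blade down, in the narrow plywood caddy on the bench. Keep hold of it until the blade is right down by the caddy's floor, then let go. Leave the other two tools hanging on their hooks, and do not knock over the oil bottle or the tin.

Things in the scene. Friction and masses are not known exactly. Their poses are not given: they have to be found in the camera images.
- rack: Open wood rack, fixed: posts 360 tall, 340 apart inside, rail at x=60 (z 300-336), no panel. 3 steel hooks, 8 thick, run level from the rail to -x (to the robot) at y=-120, 0, 120, axis z=300; at x=-22 (-26 outside) an upturned tip, its top 19 above the axis. Tools hang at x=0 to 8 and must rise 15 to 30 to pass the tip towards -x. Origin on the bench midway between the posts, z up (all mm).
- broad_scraper: Tool to move, on any hook: scraper, 200 g, 245 long. Steel loop 32 wide, 12 deep, opening 24 x 43 tall; wood handle 26 wide (y), 20 thick (x), z=-38 to -163; flat steel blade 84 wide (y), 4 thick, straight edge, z=-176 to -235. Origin: centre line, where the hook axis passes in the loop, 5 below its inside top. z up the handle, y across, x along the hook, away from its tip (mm).
- scraper_grip (a point): Point on the centre line of the broad scraper's handle, 130 mm below its origin, a good place to grip across the 26 mm width (y). Axes as the scraper's.
- scraper_edge (a point): Middle of the lower edge of the broad scraper's blade, 235 mm below its origin. Axes as the scraper's.
- caddy: Narrow upright open-topped plywood caddy, fixed to the bench, empty: outside 68 mm (x) by 136 mm (y) by 80 mm tall, walls and floor 6 mm thick, so the opening is 56 by 124 mm. Origin: on the bench under its centre; z up.
- narrow_scraper: Loose. Same wooden handle and loop as the broad scraper, hanging on another hook of the rack, but with a narrow straight blade 26 mm wide. Origin and axes as for the broad scraper. It must stay hanging.
- round_scraper: Loose. Same wooden handle and loop as the broad scraper, hanging on another hook of the rack, but with a small round disc blade 44 mm across. Origin and axes as for the broad scraper. It must stay hanging.
- oil_bottle: Loose. Grey plastic bottle with black cap, 52 mm across and 150 mm tall, standing on the bench beyond the caddy. Origin: centre of its underside, z up.
- tin: Loose. Bare metal tin with a pale lid, 72 mm across and 85 mm tall, standing on the bench between caddy and rack. Origin: centre of its underside, z up.
Not all that is in view belongs to the job. Leave any blue or purple look-alike of the broad_scraper alone.

How it is judged:
By the outcome, as a careful person would: the job done as asked, in the order asked, and still so for the second after the job is handed in, with the robot touching nothing.
It also fails if it takes over 48 s, if anything falls off the work surface, if the arm or the gripper's body presses on something with over 40 N, if the wrist force passes 120 N, or if a joint passes its speed limit or range.

### The arm

A 6-joint arm with a two-finger parallel gripper is mounted at the origin on the work surface. World frame = base frame: x ahead of the robot, y to its left, z up, the work surface at z = 0. Lengths are in m, angles in degrees, forces in N, time in s.
With the tool pointing down it reaches from about 0.35 to 0.875 m from the base axis. Payload 4.2 kg.
Tool frame: the origin (TCP) lies on the mounting face of the last link; the fingertips stand 182 mm ahead of it and the grasp point (between the pads) lies 164 mm ahead of it (r.tcp_to_grasp is the distance from the TCP to the grasp point, in m); z points along the fingers, y is the line along which they close (so a half turn about z gives the same grasp; the last joint's range is limited). The gripper opens to 87 mm and grips with 3 to 60 N. Pads are 19 mm wide; open, the fingers measure 117 mm over their backs; the gripper's body (75 mm by 190 mm) begins 51 mm behind the grasp point.
Start: joints at [-53.308, 22.042, 0.453, 0, -68.411, -14.817], TCP at [0.233, -0.58, 0.405] pointing down, gripper open.
Joint ranges: [-179.83, 179.83], [-69.29, 118.12], [-61.27, 80.66], [-181.25, 117.63], [-171.15, -9.14], [-177.46, 177.46]. Speed limits (degrees/s): [159.86, 159.86, 180, 180, 180, 180].

### API

Orientations are given as a 3x3 rotation matrix whose columns are the frame's x, y, z axes.
In Python, from station import sense, eyes, r gives the robot as it stands.
- The arm moves only by the tool jog_arm, never from a script. Its argument "increments" is a list of rows, each a list of 4 numbers: the shift along the tool's x, y, z normalised to -1 to 1, where 1 is 0.02 m, then the turn about the tool's z normalised to -1 to 1, where 1 is 0.08 rad. A call has 1 to 10 rows; each row shifts and turns the commanded pose from where the row before left it, along the tool's axes as they then stand; what a row does not reach is not made up. A row lasts 1/10 s, in which the tool goes at most 50 mm and 8.59 degrees, less where a joint would pass 70% of its speed; a pose out of reach is approached as far as the arm can. A call with a number of a shift or a turn outside -1 to 1 is refused whole. A call with a gripper value outside its range is refused whole. "grip" is the finger opening in mm, from 0 to 87, set as the call begins (left out, the last holds). The fingers move at their own pace and stop on an object; the grip force is fixed at half the most. Time passes only in rows, so rows that do not move let the fingers close. It gives the time, the measured TCP pose, the force, the opening and the grip force at its end, in the units of the state.
- sense(): the state, without advancing time (a new reading comes with each control period).
- eyes.capture(name): name is "scene" or "top" or "wrist"; returns the picture (420x560x3 uint8, blue, green, red); there is no depth.
- eyes.get_calibration(name): a dict with "camera_matrix" (3x3 intrinsics, pixels), "R" (3x3) and "t" (3): a world point X has camera coordinates R X + t; the wrist camera has in their place "T_tool_cam" (4x4, takes a point from camera to tool coordinates, whose origin is the TCP and whose axes are the flange's). Camera axes: x right, y down, z forward; pixel columns grow to the right and rows downward; lengths in m; the calibration is good to about 2 mm. A picture is of the moment at which its call begins: read the wrist's pose just before it. get_calibration takes no time and is no camera call.
- r.finish_job(): hands the job in; it is judged then, once.
Trained networks look in the newest picture that a camera, given by its name, has taken for a name from the list of things; names that differ only in an ending like _2 or _b are one class to them, and where a whole thing is asked for, a point or a joint stands for the part that bears it (a point fixed in the world has none). Each returns a list of dicts, best first, with "conf" (0 to 1); they miss things now and then, are a little off and sometimes report something else, mostly with a low value. They report only what shows in the picture. A call takes as long as a camera call. They do not tell look-alikes from the thing itself.
- eyes.spot_in(camera, name): "centre" ([x, y, z] in m, in world coordinates, good to about 4 mm: the middle of the surface that is visible of it).
- eyes.outline_of(camera, name): "mask" (420x560 bool, what is visible of it).
The state is a dict: "time_s": time; "joints": joint angles; "joint_velocities": joint speeds; "effort": joint torques, N m; "tcp_pos": TCP position; "ee_rot": TCP orientation; "wrist_force": force on the tool from outside, world axes, zero at the start; "moment": the same for the moment, N m; "gripper_width": opening from 0.0 (shut) to 1.0 (fully open); "gripper_force": force on a finger pad.
Only numpy, scipy, OpenCV 4.12 (cv2) and the standard library are available. Lean on these libraries where they do the work, as an engineer would, in place of code of your own. Each camera call takes 0.05 s, during which the arm holds its last target. There are 200 camera calls.

## Working session

There is one attempt and no reset: what is moved stays moved. The work goes in short steps, Python scripts to look and compute and a tool call to move; the robot and the scene stay as the last step left them, time stands still between calls to the robot, and variables do not carry over. Pictures are saved under pics/ and viewed, at most 10 in all, crops included, and the job is handed in when it is done.

Besides the shell and the picture viewer there is one more tool, called after "Request:" by a JSON object that holds its "method" and its "body". jog_arm: Moves the arm, as the interface text tells. Its arguments: {"type":"object","properties":{"increments":{"type":"array"},"grip":{"type":"number"}},"required":["increments"]}

```bash
mkdir -p pics; ls; cat > h.py <<'E'
import numpy as np,cv2
from station import sense,eyes,r
np.set_printoptions(precision=4,suppress=True)
E
python3 - <<'E'
from h import *
for c in("scene","top"):
    im=eyes.capture(c);cv2.imwrite(f"pics/{c}0.png",im)
    k=eyes.get_calibration(c);R=np.array(k["R"]);print(c,"cam at",-R.T@np.array(k["t"]),"fwd",R[2])
    for n in("rack","broad_scraper","scraper_grip","scraper_edge","narrow_scraper","round_scraper","caddy","tin","oil_bottle"):
        print(n,[(np.array(d["centre"]).round(3).tolist(),round(d["conf"],2)) for d in eyes.spot_in(c,n)[:3]])
s=sense();print(s["time_s"],s["ee_rot"],s["wrist_force"],s["gripper_width"])
E
```

```text
pics
scene cam at [ 1.1228 -0.274   0.7755] fwd [-0.6358  0.3979 -0.6613]
rack [([0.656, 0.065, 0.29], 0.59)]
broad_scraper [([0.589, 0.117, 0.146], 0.97), ([0.652, 0.442, 0.093], 0.65), ([0.462, 0.325, 0.177], 0.52)]
scraper_grip [([0.592, 0.115, 0.144], 0.69), ([0.65, 0.446, 0.092], 0.63), ([0.458, 0.33, 0.172], 0.53)]
scraper_edge [([0.46, 0.324, 0.169], 0.71), ([0.59, 0.113, 0.144], 0.62), ([0.65, 0.442, 0.09], 0.57)]
narrow_scraper [([0.592, 0.234, 0.181], 0.55)]
round_scraper [([0.605, -0.005, 0.178], 0.88)]
caddy [([0.518, -0.286, 0.051], 0.69)]
tin [([0.408, -0.044, 0.067], 0.6)]
oil_bottle [([0.691, -0.322, 0.092], 0.97)]
top cam at [0.3887 0.0707 1.3935] fwd [ 0.1309 -0.0104 -0.9913]
rack [([0.64, 0.13, 0.302], 0.84)]
broad_scraper [([0.588, 0.116, 0.214], 0.7), ([0.454, 0.33, 0.151], 0.66)]
scraper_grip [([0.586, 0.115, 0.212], 0.86), ([0.644, 0.438, 0.147], 0.64), ([0.456, 0.335, 0.153], 0.58)]
scraper_edge [([0.641, 0.439, 0.154], 0.84), ([0.584, 0.113, 0.213], 0.59), ([0.451, 0.331, 0.147], 0.53)]
narrow_scraper [([0.581, 0.231, 0.263], 0.66), ([0.598, 0.001, 0.26], 0.53)]
round_scraper [([0.592, 0.002, 0.26], 0.54)]
caddy [([0.497, -0.288, 0.009], 0.98)]
tin [([0.389, -0.041, 0.088], 0.74), ([0.669, -0.317, 0.099], 0.62)]
oil_bottle [([0.665, -0.319, 0.097], 0.88)]
1.0 [[-0.928  -0.3726 -0.    ]
 [-0.3726  0.928   0.    ]
 [ 0.      0.     -1.    ]] [ 0.5154 -0.1921 -0.0857] 1.0031667378808067
```

View pics/scene0.png

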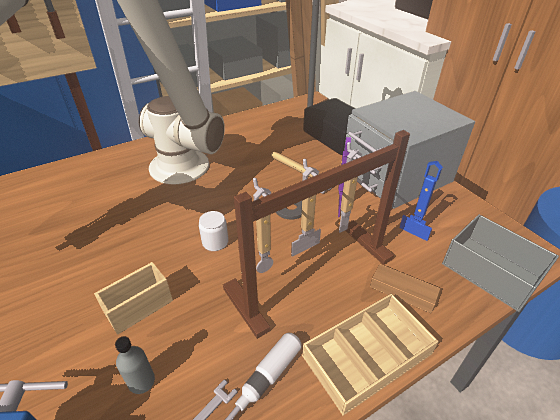

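View pics/top0.png

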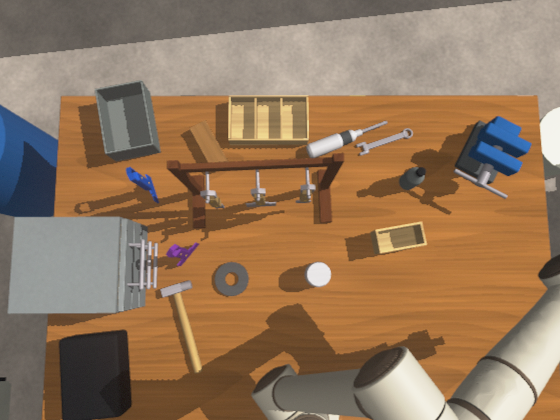

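The top view shows the rack at (170–345, 155–220), with the broad scraper on the middle hook at about (260,195). The caddy is at (400,238), the tin at (318,274) and the bottle at (413,179). The scene view confirms the wooden broad blade on the middle hook at (306,240), with the blue and purple decoys elsewhere. The tool always points down, so I'll grip the loop (32 mm wide) from above. Next I'll measure yaws and positions.

```bash
cat >> h.py <<'E'
def ray(c,uv,z):
    k=eyes.get_calibration(c);R=np.array(k["R"]);t=np.array(k["t"]).ravel()
    d=R.T@np.linalg.inv(k["camera_matrix"])@np.array([uv[0],uv[1],1.]);C=-R.T@t
    return C+d*(z-C[2])/d[2]
def proj(c,X):
    k=eyes.get_calibration(c);p=np.array(k["camera_matrix"])@(np.array(k["R"])@X+np.array(k["t"]).ravel());return p[:2]/p[2]
E
python3 - <<'E'
from h import *
im=eyes.capture("top")
m=eyes.outline_of("top","caddy")[0]["mask"].astype(np.uint8)
ys,xs=np.nonzero(m);P=np.array([ray("top",(x,y),0.08)[:2] for x,y in zip(xs,ys)])
print("caddy@.08",cv2.minAreaRect((P*1000).astype(np.float32)))
m=eyes.outline_of("top","rack")[0]["mask"].astype(np.uint8)
ys,xs=np.nonzero(m);
# back edge (top in image) of rail per column
cols=range(185,330,5);top=np.array([(x,ys[xs==x].min()) for x in cols if (xs==x).any()])
Q=np.array([ray("top",q,0.336)[:2] for q in top]);print("rail edge x(y):",np.polyfit(Q[:,1],Q[:,0],1),Q[[0,-1]])
a=cv2.resize(im[145:225,160:350],None,fx=4,fy=4,interpolation=cv2.INTER_CUBIC)
cv2.imwrite("pics/topcrop.png",a)
E
```

```text
caddy@.08 ((493.15203857421875, -270.50311279296875), (70.24510955810547, 152.53831481933594), 8.816457748413086)
rail edge x(y): [-0.0414  0.6589] [[ 0.6484  0.287 ]
 [ 0.6616 -0.0393]]
```

View pics/topcrop.png

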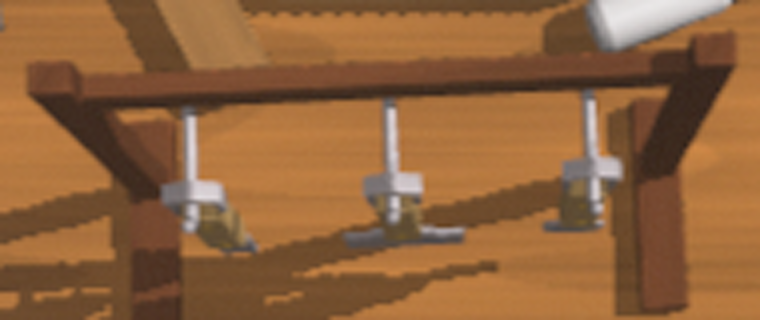

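The crop shows the loop tops at crop pixels (193,193), (393,186) and (592,170), and the hook line is nearly straight with rack yaw about +2.4°. Next I'll work out the pre-grasp.

```bash
cat >> h.py <<'E'
def togo(g,yaw):
    """increments in units (tool axes after turning) to bring grasp point to g, yaw of tool y"""
    s=sense();R=np.array(s["ee_rot"]);p=np.array(s["tcp_pos"])+R[:,2]*r.tcp_to_grasp
    c=np.arctan2(-R[0,1],R[1,1]);dt=c-np.deg2rad(yaw)
    print("t",s["time_s"],"grasp",p,"yaw",np.rad2deg(c),"turn units",dt/0.08,"F",np.array(s["wrist_force"]),"w",s["gripper_width"]*87,"gf",s["gripper_force"])
    y=np.deg2rad(yaw);X=np.array([-np.cos(y),-np.sin(y),0]);Y=np.array([-np.sin(y),np.cos(y),0])
    d=np.array(g)-p;print("units now-axes",R.T@d/0.02,"| units target-axes",X@d/.02,Y@d/.02,-d[2]/.02)
E
python3 - <<'E'
from h import *
for n,u,v in(("L",193,193),("M",393,186),("R",592,170),("tipM",393,222),("railfront",388,100)):
    print(n,ray("top",(160+u/4,145+v/4),0.319 if n=="tipM" else .309 if n!="railfront" else .305))
togo([0.58,0.115,0.42],2.4)
E
```

```text
L [0.5816 0.236  0.309 ]
M [0.5853 0.1177 0.309 ]
R [ 0.5945 -0.0004  0.309 ]
tipM [0.5621 0.1173 0.319 ]
railfront [0.6383 0.121  0.305 ]
t 1.15 grasp [ 0.2329 -0.58    0.2413] yaw 21.872143899183097 turn units 4.248162793285898 F [ 0.8326 -0.2691 -0.2839] w 86.86107542476701 gf 0.0
units now-axes [-29.0523  25.7816  -8.9381] | units target-axes -18.79652872342472 33.99171437906951 -8.936968652953333
```

Request:
{"method": "jog_arm", "body": {"increments": [[-0.5,0.5,-1,0.4],[-0.5,0.7,-1,0.4],[-0.5,1,-1,0.4],[-0.5,1,-1,0.4],[-0.5,1,-1,0.4],[-0.5,1,-1,0.4],[-0.5,1,-1,0.4],[-0.5,1,-1,0.4],[-0.5,1,-1,0.4],[-0.5,1,0,0.6]]}}

```text
time_s: 2.15
tcp_pos: [0.2883, -0.377, 0.5881]
ee_rot: [[-0.999, -0.044, 0.005], [-0.044, 0.999, -0.005], [-0.004, -0.005, -1.0]]
wrist_force: [-0.6, 0.4, -0.2]
gripper_width: 0.996
gripper_force: 0.0
```

Request:
{"method": "jog_arm", "body": {"increments": [[-0.5,1,0,0],[-0.5,1,0,0],[-0.5,1,0,0],[-0.5,1,0,0],[-0.5,1,0,0],[-0.5,1,0,0],[-0.5,1,0,0],[-0.5,1,0,0],[-0.5,1,0,0],[-0.5,1,0,0]]}}

```text
time_s: 3.15
tcp_pos: [0.3793, -0.1726, 0.585]
ee_rot: [[-0.999, -0.046, 0.001], [-0.046, 0.999, 0.0], [-0.001, -0.0, -1.0]]
wrist_force: [1.0, -0.2, -0.1]
gripper_width: 0.997
gripper_force: 0.0
```

```bash
python3 - <<'E'
from h import *
togo([0.585,0.1177,0.41],2.8)
print(np.array(eyes.get_calibration("wrist")["T_tool_cam"]))
cv2.imwrite("pics/w1.png",eyes.capture("wrist"))
E
```

```text
t 3.15 grasp [ 0.3794 -0.1726  0.4215] yaw 2.6264056134416722 turn units -0.037872420105282585 F [ 1.0298 -0.2229 -0.1237] w 86.70926893062062 gf 0.0
units now-axes [-10.9351  14.03     0.5805] | units target-axes -10.977909656318534 13.996822827438612 0.5734394614993643
[[-0.0012 -0.9561 -0.2931  0.0797]
 [ 1.     -0.0011 -0.0003  0.0001]
 [-0.0001 -0.2931  0.9561  0.0212]
 [ 0.      0.      0.      1.    ]]
```

Request:
{"method": "jog_arm", "body": {"increments": [[-0.6,1,0,0],[-0.8,1,0,0],[-0.8,1,0,0],[-0.8,1,0,0],[-0.8,1,0,0],[-0.8,1,0,0],[-0.8,1,0,0],[-0.8,1,0,0],[-0.8,1,0,0],[-0.8,1,0,0]]}}

```text
time_s: 4.2
tcp_pos: [0.5264, 0.0341, 0.5849]
ee_rot: [[-0.999, -0.046, 0.0], [-0.046, 0.999, 0.0], [-0.0, 0.0, -1.0]]
wrist_force: [0.1, -1.7, 0.0]
gripper_width: 1.003
gripper_force: 0.0
```

Request:
{"method": "jog_arm", "body": {"increments": [[0,1,0,0],[0,1,0,0],[0,1,0,0],[0,1,0,0],[0,0,0,0],[0,0,0,0],[0,0,0,0]]}}

```text
time_s: 4.9
tcp_pos: [0.5223, 0.1127, 0.5849]
ee_rot: [[-0.999, -0.045, 0.0], [-0.045, 0.999, -0.0], [-0.0, -0.0, -1.0]]
wrist_force: [-0.6, -0.4, 0.7]
gripper_width: 0.999
gripper_force: 0.0
```

```bash
python3 - <<'E'
from h import *
togo([0.585,0.1177,0.41],2.8)
cv2.imwrite("pics/w2.png",eyes.capture("wrist"))
for n in("broad_scraper","scraper_grip"):
    print(n,[(np.array(d["centre"]).round(3).tolist(),round(d["conf"],2)) for d in eyes.spot_in("wrist",n)[:3]])
E
```

```text
t 4.9 grasp [0.5223 0.1127 0.4214] yaw 2.5918827987896247 turn units -0.04540412988945719 F [-0.5763 -0.3985  0.679 ] w 86.89525582768242 gf 0.0
units now-axes [-3.1445  0.1101  0.5683] | units target-axes -3.1448665928368866 0.09854827911218106 0.5681598621399914
broad_scraper [([0.585, 0.118, 0.232], 0.85), ([0.452, 0.331, 0.17], 0.76), ([0.636, 0.442, 0.047], 0.76)]
scraper_grip [([0.452, 0.332, 0.17], 0.98), ([0.587, 0.125, 0.24], 0.74), ([0.636, 0.447, 0.044], 0.59)]
```

View pics/w2.png

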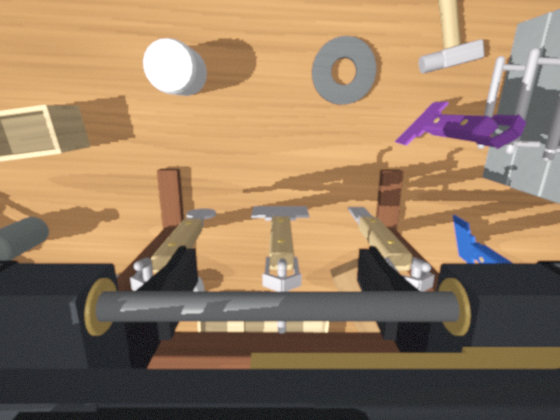

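The wrist view shows the broad scraper midway between the fingers, with its loop at about (282,270) and the neighbouring loops at (143,270) and (422,275). I'll triangulate this against the top-view value.

```bash
cat >> h.py <<'E'
def wray(uv,z):
    s=sense();k=eyes.get_calibration("wrist");T=np.array(k["T_tool_cam"]);R=np.array(s["ee_rot"])
    C=np.array(s["tcp_pos"])+R@T[:3,3];d=R@T[:3,:3]@np.linalg.inv(k["camera_matrix"])@np.array([uv[0],uv[1],1.])
    return C+d*(z-C[2])/d[2]
E
python3 - <<'E'
from h import *
for uv in((282,270),(143,270),(422,274)):print(wray(uv,0.309))
im=cv2.imread("pics/w2.png");cv2.imwrite("pics/w2c.png",cv2.resize(im[200:300,200:360],None,fx=5,fy=5,interpolation=cv2.INTER_CUBIC))
E
```

```text
[0.5746 0.1192 0.309 ]
[0.5798 0.     0.309 ]
[0.5731 0.2399 0.309 ]
```

View pics/w2c.png

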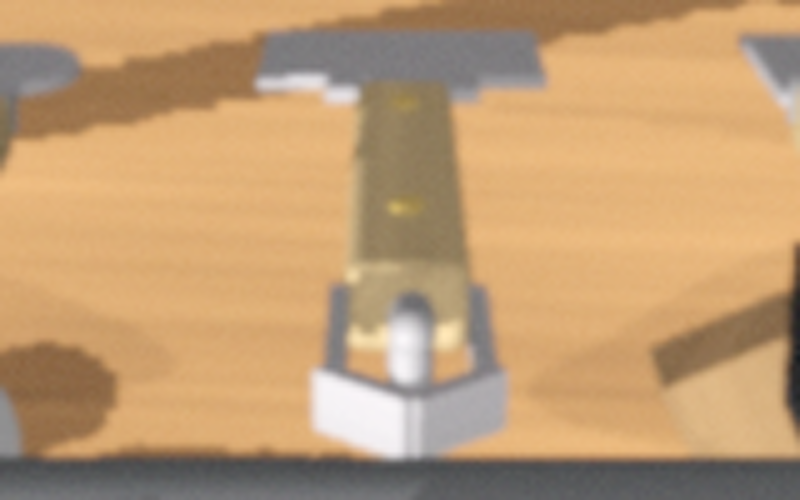

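Request:
{"method": "jog_arm", "body": {"increments": [[-0.6,0.1,0,-0.05],[-0.9,0,0,0],[-0.9,0,0,0],[-0.75,0,0,0],[0,0,0.5,0],[0,0,0.8,0],[0,0,0.8,0],[0,0,0.5,0],[0,0,0,0]]}}

```text
time_s: 5.95
tcp_pos: [0.585, 0.1184, 0.5308]
ee_rot: [[-0.999, -0.05, -0.004], [-0.05, 0.999, -0.001], [0.004, -0.001, -1.0]]
wrist_force: [0.5, -0.2, -0.0]
gripper_width: 1.002
gripper_force: 0.0
```

```bash
python3 - <<'E'
from h import *
togo([0.585,0.118,0.284],2.8)
im=eyes.capture("scene");cv2.imwrite("pics/s2.png",cv2.resize(im[110:290,200:420],None,fx=3,fy=3,interpolation=cv2.INTER_CUBIC))
E
```

```text
t 5.95 grasp [0.5844 0.1182 0.3673] yaw 2.848883633092661 turn units 0.010664754347547347 F [ 0.4597 -0.1967 -0.0312] w 87.14192873181716 gf 0.0
units now-axes [-0.0428 -0.0049  4.1653] | units target-axes -0.027956667297749278 -0.009158950186320304 4.165419837667408
```

View pics/s2.png

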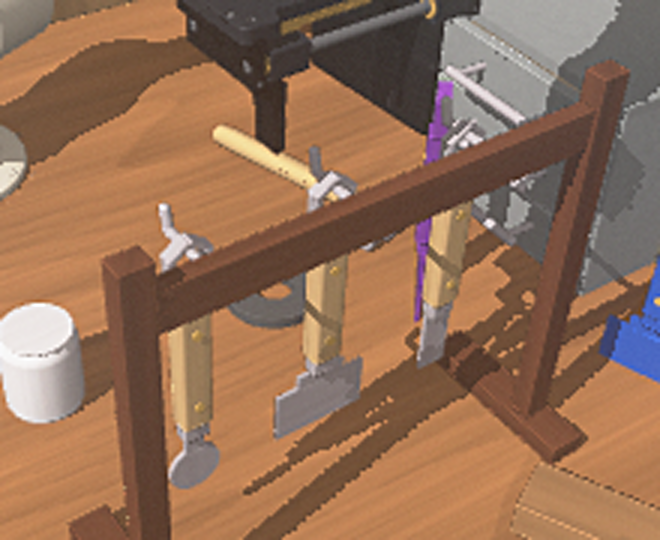

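The scene crop shows the open fingers above the middle hook and clear of the rail, so I can descend and close.

Request:
{"method": "jog_arm", "body": {"increments": [[0,0,0.5,0],[0,0,0.8,0],[0,0,0.8,0],[0,0,0.8,0],[0,0,0.6,0],[0,0,0.4,0],[0,0,0.2,0],[0,0,0,0],[0,0,0,0]]}}

```text
time_s: 6.9
tcp_pos: [0.5853, 0.1185, 0.4514]
ee_rot: [[-0.999, -0.05, 0.001], [-0.05, 0.999, 0.0], [-0.001, 0.0, -1.0]]
wrist_force: [0.9, -0.0, 0.5]
gripper_width: 0.998
gripper_force: 0.0
```

Request:
{"method": "jog_arm", "body": {"increments": [[0,0,0,0],[0,0,0,0],[0,0,0,0],[0,0,0,0],[0,0,0,0],[0,0,0,0],[0,0,0,0],[0,0,0,0]], "grip": 26}}

```text
time_s: 7.7
tcp_pos: [0.5851, 0.119, 0.4507]
ee_rot: [[-0.999, -0.05, 0.001], [-0.05, 0.999, 0.002], [-0.001, 0.002, -1.0]]
wrist_force: [-0.1, 0.9, 2.1]
gripper_width: 0.362
gripper_force: 30.2
```

Request:
{"method": "jog_arm", "body": {"increments": [[0,0,-0.2,0],[0,0,-0.3,0],[0,0,-0.3,0],[0,0,-0.3,0],[0,0,0,0],[0,0,0,0],[0,0,0,0]]}}

```text
time_s: 8.4
tcp_pos: [0.585, 0.1184, 0.4724]
ee_rot: [[-0.999, -0.05, -0.001], [-0.05, 0.999, -0.0], [0.001, -0.0, -1.0]]
wrist_force: [-0.2, 0.2, -3.2]
gripper_width: 0.364
gripper_force: 29.8
```

```bash
python3 - <<'E'
from h import *
togo([0.585,0.118,0.309],2.8)
im=eyes.capture("scene");cv2.imwrite("pics/s3.png",cv2.resize(im[110:290,200:420],None,fx=3,fy=3,interpolation=cv2.INTER_CUBIC))
E
```

```text
t 8.4 grasp [0.5849 0.1184 0.3089] yaw 2.84730994264041 turn units 0.010321428350060138 F [-0.2307  0.2272 -3.2292] w 31.666612104775304 gf 29.801049758680165
units now-axes [-0.0034 -0.0187 -0.003 ] | units target-axes -0.003462293744418835 -0.018657136865833288 -0.003000053542043246
```

View pics/s3.png

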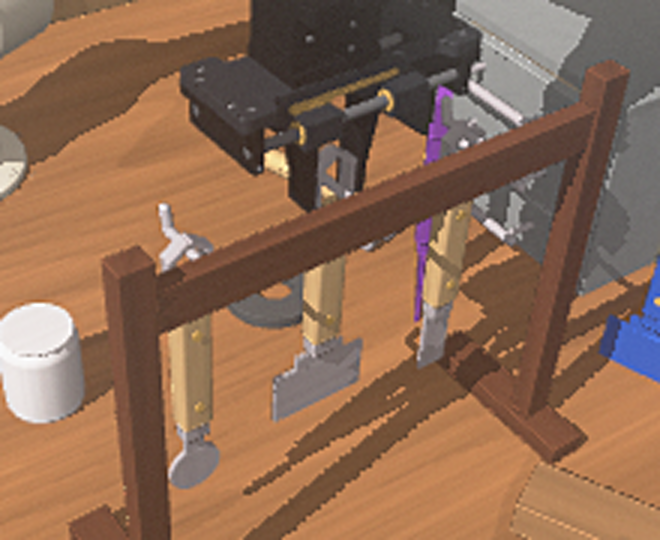

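The scraper is lifted, with its loop raised in the fingers at crop (335,165). Next I withdraw towards the robot past the tip.

Request:
{"method": "jog_arm", "body": {"increments": [[0.3,0,0,0],[0.4,0,0,0],[0.5,0,0,0],[0.5,0,0,0],[0.5,0,0,0],[0.5,0,0,0],[0.5,0,0,0],[0.4,0,0,0],[0.2,0,0,0],[0,0,0,0]]}}

```text
time_s: 9.45
tcp_pos: [0.5087, 0.1146, 0.473]
ee_rot: [[-0.999, -0.05, 0.001], [-0.05, 0.999, 0.0], [-0.001, 0.0, -1.0]]
wrist_force: [0.1, 0.5, -2.0]
gripper_width: 0.367
gripper_force: 29.8
```

```bash
python3 - <<'E'
from h import *
togo([0.497,-0.286,0.42],3)
im=eyes.capture("scene");cv2.imwrite("pics/s4.png",im)
top=eyes.capture("top")
ms=eyes.outline_of("top","caddy");m=ms[0]["mask"].astype(np.uint8);print([(d["conf"],d["mask"].sum()) for d in ms])
ys,xs=np.nonzero(m);print(xs.min(),xs.max(),ys.min(),ys.max())
cv2.imwrite("pics/topcaddy.png",cv2.resize(top[210:265,360:440],None,fx=8,fy=8,interpolation=cv2.INTER_CUBIC))
E
```

```text
t 9.45 grasp [0.5088 0.1146 0.3095] yaw 2.8743862291438402 turn units -0.027404673591071085 F [ 0.0639  0.5396 -1.9822] w 31.939065529861193 gf 29.800773777533323
units now-axes [  1.5908 -19.9764  -5.5283] | units target-axes 1.6374968918924493 -19.974148737252495 -5.522713458075365
[(0.96, np.int64(1307))]
372 426 221 253
```

View pics/topcaddy.png

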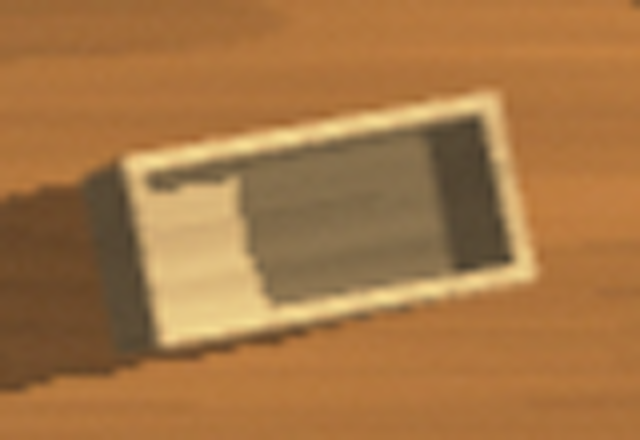

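View pics/s4.png

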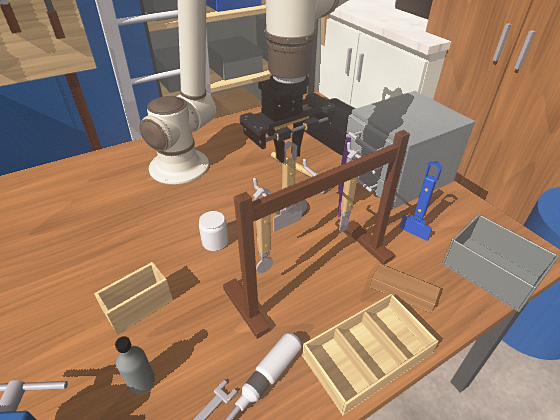

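The scraper is off the hook and hanging from the gripper at (290,190) in the scene view; the other two tools still hang. The caddy rim corners in the crop are (122,157), (497,90), (538,275) and (160,350).

```bash
python3 - <<'E'
from h import *
c=np.array([ray("top",((u+.5)/8-.5+360,(v+.5)/8-.5+210),.08)[:2] for u,v in((122,157),(497,90),(538,275),(160,350))])
print(c,c.mean(0),np.linalg.norm(c-np.roll(c,-1,0),axis=1))
w=(c[0]+c[3]-c[1]-c[2])/2;print("yaw",np.rad2deg(np.arctan2(-w[0],w[1])))
# scene check: project rim model
cx,cy=c.mean(0);y=np.arctan2(-w[0],w[1])
for a,b in((.034,.068),(.034,-.068),(-.034,-.068),(-.034,.068)):
    X=np.array([cx+a*np.cos(y)-b*np.sin(y),cy+a*np.sin(y)+b*np.cos(y),.08]);print("scene px",proj("scene",X))
for n in("broad_scraper","scraper_edge"):
    print(n,[(np.array(d["centre"]).round(3).tolist(),round(d["conf"],2)) for d in eyes.spot_in("scene",n)[:3]])
E
```

```text
[[ 0.5165 -0.2042]
 [ 0.5399 -0.3391]
 [ 0.4737 -0.3507]
 [ 0.4479 -0.2155]] [ 0.4945 -0.2774] [0.137  0.0671 0.1377 0.0695]
yaw 10.31052001564788
scene px [165.9258 277.2877]
scene px [106.5454 311.9226]
scene px [ 93.4595 291.581 ]
scene px [151.3706 259.9126]
broad_scraper [([0.511, 0.112, 0.212], 0.83), ([0.652, 0.44, 0.093], 0.64), ([0.458, 0.324, 0.173], 0.47)]
scraper_edge [([0.652, 0.441, 0.093], 0.92), ([0.514, 0.111, 0.211], 0.76), ([0.462, 0.324, 0.169], 0.48)]
```

Request:
{"method": "jog_arm", "body": {"increments": [[0.2,0,-0.4,0],[0,0,-0.7,0],[0,0,-0.8,0],[0,0,-0.8,0],[0,0,-0.8,0],[0,0,-0.8,0],[0,0,-0.7,0],[0,-0.2,-0.4,0],[0,-0.4,-0.1,0],[0,-0.5,0,0]]}}

```text
time_s: 10.7
tcp_pos: [0.5062, 0.0919, 0.5826]
ee_rot: [[-0.999, -0.05, -0.0], [-0.05, 0.999, 0.0], [0.0, 0.0, -1.0]]
wrist_force: [-0.5, -1.2, -3.5]
gripper_width: 0.362
gripper_force: 29.8
```

Request:
{"method": "jog_arm", "body": {"increments": [[0,-0.6,0,0],[0,-0.7,0,0],[0,-0.7,0,0],[0,-0.7,0,0],[0,-0.7,0,0],[0,-0.7,0,0],[0,-0.7,0,0],[0,-0.7,0,0],[0,-0.7,0,0],[0,-0.7,0,0]]}}

```text
time_s: 11.7
tcp_pos: [0.5132, -0.0465, 0.5827]
ee_rot: [[-0.999, -0.05, -0.0], [-0.05, 0.999, -0.0], [0.0, -0.0, -1.0]]
wrist_force: [0.3, 0.6, -3.7]
gripper_width: 0.365
gripper_force: 29.8
```

Request:
{"method": "jog_arm", "body": {"increments": [[0,-0.7,0,-0.1],[0,-0.7,0,-0.2],[0,-0.7,0,-0.2],[0,-0.7,0,-0.2],[0,-0.7,0,-0.2],[0,-0.7,0,-0.2],[0,-0.7,0,-0.2],[0,-0.7,0,-0.2],[0,-0.7,0,-0.1],[0,-0.6,0,0]]}}

```text
time_s: 12.7
tcp_pos: [0.5288, -0.1836, 0.5826]
ee_rot: [[-0.984, -0.176, -0.0], [-0.176, 0.984, -0.0], [0.0, -0.0, -1.0]]
wrist_force: [0.1, -0.5, -3.5]
gripper_width: 0.366
gripper_force: 29.8
```

```bash
python3 - <<'E'
from h import *
togo([0.4945,-0.2774,0.42],10.3)
E
```

```text
t 12.7 grasp [ 0.5287 -0.1836  0.4191] yaw 10.165937082870654 turn units -0.029247991359192607 F [ 0.1209 -0.4973 -3.5267] w 31.82175336344657 gf 29.80147220660001
units now-axes [ 2.5122 -4.3119 -0.0434] | units target-axes 2.5222808547609006 -4.306021619479049 -0.044135672834008655
```

Request:
{"method": "jog_arm", "body": {"increments": [[0.2,-0.6,0,0],[0.4,-0.7,0,0],[0.4,-0.7,0,0],[0.4,-0.7,0,0],[0.4,-0.6,0,0],[0.4,-0.5,0,0],[0.3,-0.3,0,0],[0,-0.2,0,0],[0,0,0,0],[0,0,0,0]]}}

```text
time_s: 13.7
tcp_pos: [0.4949, -0.2756, 0.5827]
ee_rot: [[-0.984, -0.177, 0.0], [-0.177, 0.984, 0.0], [-0.0, 0.0, -1.0]]
wrist_force: [-0.0, 0.7, -2.6]
gripper_width: 0.365
gripper_force: 29.8
```

```bash
python3 - <<'E'
from h import *
togo([0.4945,-0.2774,0.23],10.3)
s=eyes.capture("scene");
for c in("scene","top","wrist"):
    if c!="scene":im=eyes.capture(c)
    else: im=s
    for n in("caddy","broad_scraper","scraper_edge"):
        print(c,n,[(np.array(d["centre"]).round(3).tolist(),round(d["conf"],2)) for d in eyes.spot_in(c,n)[:3]])
    if c=="wrist":w=im
# draw predicted rim and blade edge in scene
def box(im,pr,c0,yaw,a,b,z,col):
    y=np.deg2rad(yaw);P=[pr(np.array([c0[0]+i*np.cos(y)-j*np.sin(y),c0[1]+i*np.sin(y)+j*np.cos(y),z])) for i,j in((a,b),(a,-b),(-a,-b),(-a,b))]
    cv2.polylines(im,[np.round(np.array(P)*4-np.array([40,120])*4).astype(np.int32)],True,col,1)
v=cv2.resize(s[120:350,40:240],None,fx=4,fy=4)[:, :800]
cv2.imwrite("pics/tmp.png",v)
box(v,lambda X:proj("scene",X),(0.4945,-0.2774),10.3,.034,.068,.08,(0,0,255))
box(v,lambda X:proj("scene",X),(0.4945,-0.2774),10.3,.002,.042,.42-.222,(255,0,0))
v=cv2.resize(v,None,fx=.5,fy=.6)  # scene left, wrist right
w=cv2.resize(w,(400,300));o=np.zeros((600,800,3),np.uint8);o[:v.shape[0],:400]=v[:600,:400];o[:300,400:]=w;cv2.imwrite("pics/chk.png",o)
E
```

```text
t 13.7 grasp [ 0.4949 -0.2756  0.4192] yaw 10.206870424194555 turn units -0.02031772160988321 F [-0.0098  0.7495 -2.585 ] w 31.795812761525415 gf 29.801110953558236
units now-axes [ 0.0388 -0.0876  9.4579] | units target-axes 0.038031386645052984 -0.08519443337305675 9.45792229912091
scene caddy [([0.519, -0.283, 0.051], 0.82)]
scene broad_scraper [([0.65, 0.442, 0.092], 0.86), ([0.503, -0.272, 0.293], 0.64), ([0.463, 0.326, 0.174], 0.54)]
scene scraper_edge [([0.649, 0.441, 0.092], 0.97), ([0.506, -0.278, 0.291], 0.81), ([0.459, 0.325, 0.169], 0.53)]
top caddy []
top broad_scraper [([0.642, 0.443, 0.151], 0.63), ([0.451, 0.33, 0.152], 0.53)]
top scraper_edge [([0.646, 0.442, 0.154], 0.61), ([0.453, 0.334, 0.147], 0.57)]
wrist caddy [([0.498, -0.277, 0.017], 0.62)]
wrist broad_scraper [([0.494, -0.276, 0.372], 0.91)]
wrist scraper_edge [([0.495, -0.271, 0.374], 0.57)]
```

View pics/chk.png

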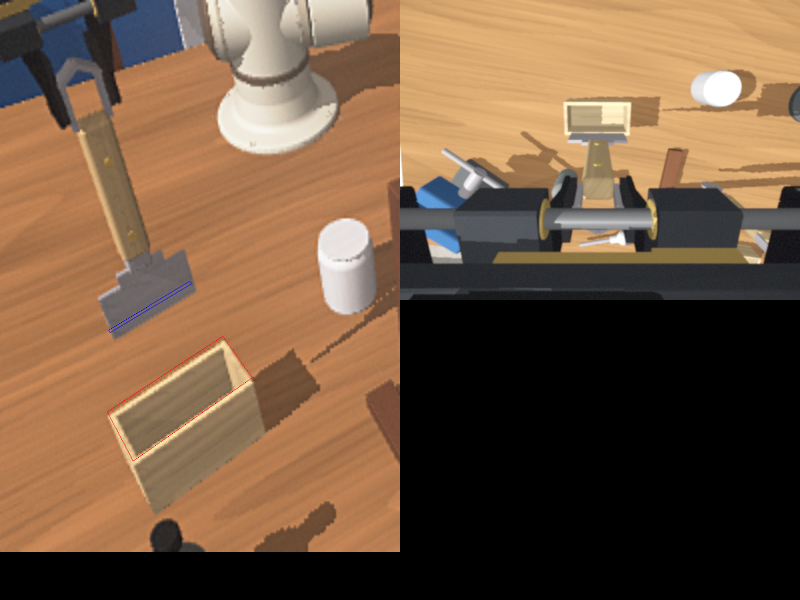

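In the check picture the predicted rim (red) lies on the caddy rim. The blade hangs parallel to it and centred, with its edge from (113,338) to (195,293), perhaps a few mm lower than predicted. I'll descend and finish in small steps, watching the force.

Request:
{"method": "jog_arm", "body": {"increments": [[0,-0.08,0.4,0],[0,0,0.7,0],[0,0,0.7,0],[0,0,0.7,0],[0,0,0.7,0],[0,0,0.7,0],[0,0,0.5,0],[0,0,0.3,0],[0,0,0.1,0],[0,0,0,0]]}}

```text
time_s: 15.3
tcp_pos: [0.4951, -0.2775, 0.4869]
ee_rot: [[-0.984, -0.177, 0.0], [-0.177, 0.984, -0.0], [-0.0, -0.0, -1.0]]
wrist_force: [0.9, 0.1, -1.2]
gripper_width: 0.364
gripper_force: 29.8
```

Request:
{"method": "jog_arm", "body": {"increments": [[0,0,0.3,0],[0,0,0.5,0],[0,0,0.6,0],[0,0,0.6,0],[0,0,0.6,0],[0,0,0.5,0],[0,0,0.3,0],[0,0,0.2,0],[0,0,0,0],[0,0,0,0]]}}

```text
time_s: 16.3
tcp_pos: [0.4952, -0.2775, 0.4152]
ee_rot: [[-0.984, -0.177, 0.001], [-0.177, 0.984, -0.0], [-0.001, -0.001, -1.0]]
wrist_force: [-0.1, -0.2, -3.7]
gripper_width: 0.365
gripper_force: 29.8
```

Request:
{"method": "jog_arm", "body": {"increments": [[0,0,0.1,0],[0,0,0.1,0],[0,0,0.1,0],[0,0,0.05,0],[0,0,0,0],[0,0,0,0],[0,0,0,0]]}}

```text
time_s: 17.0
tcp_pos: [0.495, -0.2774, 0.4078]
ee_rot: [[-0.984, -0.177, 0.0], [-0.177, 0.984, -0.0], [-0.0, -0.0, -1.0]]
wrist_force: [0.0, 0.3, -2.9]
gripper_width: 0.363
gripper_force: 29.8
```

Request:
{"method": "jog_arm", "body": {"increments": [[0,0,0.1,0],[0,0,0.1,0],[0,0,0.1,0],[0,0,0,0],[0,0,0,0],[0,0,0,0]]}}

```text
time_s: 17.6
tcp_pos: [0.495, -0.2774, 0.4018]
ee_rot: [[-0.984, -0.177, 0.0], [-0.177, 0.984, -0.0], [-0.0, -0.0, -1.0]]
wrist_force: [0.3, 0.3, -2.9]
gripper_width: 0.363
gripper_force: 29.8
```

Request:
{"method": "jog_arm", "body": {"increments": [[0,0,0.05,0],[0,0,0.05,0],[0,0,0.05,0],[0,0,0,0],[0,0,0,0],[0,0,0,0]]}}

```text
time_s: 18.2
tcp_pos: [0.495, -0.2774, 0.3988]
ee_rot: [[-0.984, -0.177, 0.0], [-0.177, 0.984, -0.0], [-0.0, -0.0, -1.0]]
wrist_force: [-0.1, -0.2, -2.7]
gripper_width: 0.365
gripper_force: 29.8
```

Request:
{"method": "jog_arm", "body": {"increments": [[0,0,0.05,0],[0,0,0.05,0],[0,0,0,0],[0,0,0,0],[0,0,0,0]]}}

```text
time_s: 18.7
tcp_pos: [0.495, -0.2774, 0.3968]
ee_rot: [[-0.984, -0.177, 0.0], [-0.177, 0.984, -0.0], [-0.0, -0.0, -1.0]]
wrist_force: [0.6, 0.0, -2.2]
gripper_width: 0.368
gripper_force: 29.8
```

Request:
{"method": "jog_arm", "body": {"increments": [[0,0,0.05,0],[0,0,0.05,0],[0,0,0,0],[0,0,0,0],[0,0,0,0]]}}

```text
time_s: 19.2
tcp_pos: [0.495, -0.2774, 0.3948]
ee_rot: [[-0.984, -0.177, 0.0], [-0.177, 0.984, -0.0], [-0.0, -0.0, -1.0]]
wrist_force: [0.0, -0.5, -3.2]
gripper_width: 0.366
gripper_force: 29.8
```

Request:
{"method": "jog_arm", "body": {"increments": [[0,0,0.05,0],[0,0,0,0],[0,0,0,0],[0,0,0,0]]}}

```text
time_s: 19.6
tcp_pos: [0.495, -0.2774, 0.3938]
ee_rot: [[-0.984, -0.177, -0.0], [-0.177, 0.984, -0.0], [0.0, -0.0, -1.0]]
wrist_force: [-0.1, -0.7, -2.5]
gripper_width: 0.363
gripper_force: 29.8
```

Request:
{"method": "jog_arm", "body": {"increments": [[0,0,0.05,0],[0,0,0,0],[0,0,0,0],[0,0,0,0]]}}

```text
time_s: 20.0
tcp_pos: [0.495, -0.2774, 0.3928]
ee_rot: [[-0.984, -0.177, 0.0], [-0.177, 0.984, -0.0], [-0.0, -0.0, -1.0]]
wrist_force: [0.5, 0.1, -3.1]
gripper_width: 0.366
gripper_force: 29.8
```

Request:
{"method": "jog_arm", "body": {"increments": [[0,0,0.05,0],[0,0,0,0],[0,0,0,0]]}}

```text
time_s: 20.3
tcp_pos: [0.495, -0.2775, 0.3919]
ee_rot: [[-0.984, -0.177, 0.0], [-0.177, 0.984, -0.0], [-0.0, -0.0, -1.0]]
wrist_force: [1.0, 0.0, -1.8]
gripper_width: 0.365
gripper_force: 29.8
```

Request:
{"method": "jog_arm", "body": {"increments": [[0,0,0.05,0],[0,0,0,0],[0,0,0,0]]}}

```text
time_s: 20.6
tcp_pos: [0.4951, -0.2775, 0.3918]
ee_rot: [[-0.984, -0.177, 0.002], [-0.177, 0.984, -0.001], [-0.001, -0.001, -1.0]]
wrist_force: [-0.2, 0.3, 4.2]
gripper_width: 0.363
gripper_force: 29.8
```

The force rose by about 6 N just where the floor was predicted, so the edge is on the floor. I'll release now.

Request:
{"method": "jog_arm", "body": {"increments": [[0,0,0,0],[0,0,0,0],[0,0,0,0],[0,0,0,0],[0,0,0,0],[0,0,0,0],[0,0,0,0],[0,0,0,0]], "grip": 80}}

```text
time_s: 21.4
tcp_pos: [0.495, -0.2774, 0.3907]
ee_rot: [[-0.984, -0.177, 0.0], [-0.177, 0.984, 0.0], [-0.0, 0.0, -1.0]]
wrist_force: [0.1, 0.1, 0.3]
gripper_width: 0.906
gripper_force: 0.0
```

Request:
{"method": "jog_arm", "body": {"increments": [[0,0,-0.3,0],[0,0,-0.5,0],[0,0,-0.8,0],[0,0,-1,0],[0,0,-1,0],[0,0,-1,0],[0,0,-1,0],[0,0,-1,0],[0,0,-0.5,0],[0,0,0,0]]}}

```text
time_s: 22.4
tcp_pos: [0.4948, -0.2774, 0.5349]
ee_rot: [[-0.984, -0.177, 0.004], [-0.177, 0.984, -0.001], [-0.004, -0.002, -1.0]]
wrist_force: [-0.0, 0.4, -0.8]
gripper_width: 0.918
gripper_force: 0.0
```

```bash
python3 - <<'E'
from h import *
togo([0.4945,-0.2774,0.35],10.3)
for c in("scene","wrist"):
    eyes.capture(c)
    for n in("broad_scraper","scraper_edge","narrow_scraper","round_scraper","tin","oil_bottle"):
        print(c,n,[(np.array(d["centre"]).round(3).tolist(),round(d["conf"],2)) for d in eyes.spot_in(c,n)[:3]])
im=eyes.capture("scene")
ms=eyes.outline_of("scene","broad_scraper")
for d in ms[:3]:
    ys,xs=np.nonzero(d["mask"]);print(d["conf"],xs.min(),xs.max(),ys.min(),ys.max(),"top at",xs[ys==ys.min()].mean())
g=np.array([.495,-.2775,.228]);print("expected upright: grasp px",proj("scene",g),"top",proj("scene",g+[0,0,.022]),"floor",proj("scene",g-[0,0,.222]))
E
```

```text
t 22.4 grasp [ 0.4955 -0.2777  0.3714] yaw 10.18908390131558 turn units -0.024198138943875777 F [-0.0078  0.388  -0.7976] w 79.83117262953675 gf 0.0
units now-axes [0.0489 0.0231 1.0695] | units target-axes 0.0449331877778209 0.021078103303471016 1.0697635286010643
scene broad_scraper [([0.505, -0.274, 0.162], 0.71), ([0.652, 0.444, 0.094], 0.7), ([0.459, 0.322, 0.173], 0.55)]
scene scraper_edge [([0.65, 0.443, 0.093], 0.92), ([0.507, -0.28, 0.163], 0.88), ([0.689, -0.321, 0.09], 0.66)]
scene narrow_scraper [([0.591, 0.235, 0.181], 0.75)]
scene round_scraper [([0.606, -0.002, 0.18], 0.64)]
scene tin [([0.415, -0.045, 0.068], 0.87), ([0.604, -0.002, 0.18], 0.33)]
scene oil_bottle [([0.69, -0.319, 0.094], 0.66)]
wrist broad_scraper [([0.497, -0.277, 0.198], 0.86), ([0.49, -0.275, 0.038], 0.25)]
wrist scraper_edge [([0.499, -0.276, 0.198], 0.96)]
wrist narrow_scraper [([0.648, -0.32, 0.081], 0.51)]
wrist round_scraper [([0.392, -0.059, 0.082], 0.35)]
wrist tin [([0.394, -0.06, 0.084], 0.8)]
wrist oil_bottle [([0.651, -0.319, 0.077], 0.86)]
0.83 101 143 230 300 top at 111.0
0.59 401 441 161 238 top at 434.5
0.58 337 349 138 215 top at 348.0
expected upright: grasp px [111.2633 237.1105] top [107.9981 229.0068] floor [138.3473 304.3305]
```

Request:
{"method": "jog_arm", "body": {"increments": [[0,0,0,0],[0,0,0,0],[0,0,0,0],[0,0,0,0],[0,0,0,0],[0,0,0,0],[0,0,0,0],[0,0,0,0],[0,0,0,0],[0,0,0,0]]}}

```text
time_s: 24.2
tcp_pos: [0.495, -0.2774, 0.5328]
ee_rot: [[-0.984, -0.177, 0.0], [-0.177, 0.984, 0.0], [-0.0, 0.0, -1.0]]
wrist_force: [-0.1, -0.4, 0.4]
gripper_width: 0.918
gripper_force: 0.0
```

```bash
python3 - <<'E'
from h import *
eyes.capture("scene")
for d in eyes.outline_of("scene","broad_scraper")[:3]:
    ys,xs=np.nonzero(d["mask"]);print(d["conf"],xs.min(),xs.max(),ys.min(),ys.max(),"top at",xs[ys==ys.min()].mean())
print(r.finish_job())
E
```

```text
0.93 400 441 162 239 top at 433.5
0.87 101 150 230 300 top at 111.0
0.55 337 350 138 215 top at 348.0
the job is handed in; nothing more can be done
None
```

The broad scraper is standing blade down in the caddy. I let go only once its edge was on the floor. The other two tools still hang on their hooks, the bottle and tin are still standing, and the job was handed in at about 24 s.

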